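# Release a battery pack from a two-catch dock

## Robot

A 6-joint arm with a two-finger parallel gripper is mounted at the origin on the work surface. World frame = base frame: x ahead of the robot, y to its left, z up, the work surface at z = 0. Lengths are in m, angles in rad, forces in N, time in s.
With the tool pointing down it reaches from about 0.3 to 0.875 m from the base axis. Payload 6.4 kg.
Tool frame: the origin (TCP) lies midway between the tips of the shut fingers; the grasp point (between the pads) lies behind it (robot.grip_depth is the x of the grasp point in the tool frame, in m); x points along the fingers, y is the direction in which the jaws open and shut, and the axes are right-handed (so a half turn about x gives the same grasp; the last joint's range is limited). The gripper opens to 88 mm and grips with 3 to 60 N. Pads are 18 mm wide; open, the fingers measure 123 mm over their backs; the gripper's body (75 mm by 187 mm) begins 45 mm behind the grasp point.
Start: joints at [1.094, 0.181, 1.607, -0, 1.354, -0.206], TCP at [0.154, 0.554, 0.215] pointing down, gripper open.
Joint ranges: [-2.99, 2.99], [-0.89, 2.07], [0.3, 2.58], [-1.14, 4.28], [0, 2.63], [-3.12, 3.12]. Speed limits (rad/s): [2.57, 2.57, 3.01, 3.14, 3.14, 3.14].

## Interface

Orientations are given as a 3x3 rotation matrix whose columns are the frame's x, y, z axes.
In Python, from workcell import robot, open_gripper, clamp, planner, status, cams, workorder gives the robot as it stands. Calls block until the motion is done:
- robot.move_pose(position, orientation): joint-space move of the TCP to a pose.
- robot.movel(position, rate=0.15, orientation=None, threshold=None): straight line of the TCP; orientation=None keeps the orientation; rate is the mean speed in m/s. With threshold (N) it stops when the force on the tool has changed by that much, and returns True; else False.
- robot.movej(angles): joint-space move.
- open_gripper() and clamp(grasp_force=None): open the fingers fully, or close them until they stop; grasp_force is the grip in N (None keeps the last).
- robot.dwell(seconds).
- planner.inverse_kinematics(position, orientation): joint angles nearest the present ones, or None.
- status.sense(): the state.
- cams.grab_frame(name): name is "side" or "top"; returns a dict with "frame" (420x560x3 uint8, blue, green, red), "vfov" (degrees; the focal length in pixels is half the picture's height over the tangent of half this angle, whatever the lens; pixels are square), "cx", "cy" (the principal point, pixels), "dist" ([k1, k2, p1, p2, k3] as OpenCV has them; the pictures are not rectified), "xyz" and "rotation" of the camera in the world. Camera axes: x right, y down, z forward; pixel columns grow to the right and rows downward; lengths in m; the calibration is good to about 2 mm. A picture is of the moment at which its call begins. There is no depth.
A pose or a line that the arm cannot do raises robot.IKError and nothing moves.
- workorder.job_done(): hands the job in, once; it reports no verdict.
The state is a dict: "time_s": time; "qpos": joint angles; "joint_vel": joint speeds; "joint_torque": joint torques, N m; "tool_pos": TCP position; "orientation": TCP orientation; "wrist_force": force on the tool from outside, world axes, zero at the start; "ft_torque": the same for the moment, N m; "finger_gap": opening from 0.0 (shut) to 1.0 (fully open).
Only numpy, scipy, OpenCV 4.12 (cv2) and the standard library are available. Lean on these libraries where they do the work, as an engineer would, in place of code of your own. Each camera call takes 0.05 s, during which the arm holds its last target. There are 200 camera calls.

## Task

Press the two catch buttons on the battery dock down together, one fingertip on each, and keep both fully down while the battery pack rolls all the way down to the end stop; only then let both buttons spring up again and move clear. Let the pack roll by itself: do not touch, pull or lift it, and leave the other things on the bench where they are.

Things in the scene. Friction and masses are not known exactly. Their poses are not given: they have to be found in the camera images.
- dock: fixed battery dock, 340 mm long (x) and 130 mm wide (y). Origin on the bench under it; x points level from the button end (nearer the robot) to the end stop, y left, z up. From x = -155 to -85 mm a grey console, top 105 mm above the bench, carries both buttons. From x = -70 to 165 mm a roller track slopes down 12 degrees away from it (rollers 90 mm high, falling to 41 mm) to an upright stop plate
- left_top (a point): centre of the top face of the left button (moves with it). A round flat black cap 26 mm across; with the button up its top is 123 mm above the bench, 18 mm above the console, and it is at x = -120, y = +31 mm in the dock's frame
- right_top (a point): centre of the top face of the right button, the same at x = -120, y = -31 mm: the two centres are 62 mm apart
- button_left (a joint): how far the left button is pressed straight down, m: 0 up, 0.012 fully down (top then 111 mm above the bench). Spring return: 1.2 N to start, 4 N fully down. It draws down a steel peg, 8 mm thick, between the rollers in front of the pack; below about 9 mm of press the peg holds the pack back, or brakes it if the pack is already above the peg
- button_right (a joint): the same for the right button and its own peg
- pack: loose battery pack, black, grey upper part, 100 mm long (x, along the track), 75 mm wide, 50 mm high, 0.5 to 0.9 kg; origin at the centre of its underside. At the start it stands on the upper track against the pegs, its top at most 140 mm above the bench, its near end 60 mm beyond the button centres. Once both pegs are down it rolls the 122 mm to the stop slowly, in about 3 to 7 s
- home (a point): point on the track (fixed to the dock) where the pack's origin lies when the pack rests against the end stop
- spare_pack: loose spare battery pack like pack, 100 x 75 x 50 mm, flat on the bench; origin at the centre of its underside. Leave it alone
- tape_roll: bare ring of tape, 90 mm across, 40 mm high; origin at the centre of its underside. Leave it alone
- parts_tin: open metal tin 100 x 75 x 30 mm; origin at the centre of its underside. Leave it alone
- screwdriver: screwdriver lying on the bench in front of the dock; origin under its middle, own x axis along it. Leave it alone
- wrench: steel wrench lying on the bench; origin under its middle, own x axis along it. Leave it alone
- spray_can: standing spray can, 66 mm across, 190 mm high; origin at the centre of its underside. Leave it alone
- oil_bottle: standing plastic bottle, 60 mm across, 150 mm high; origin at the centre of its underside. Leave it alone
Things that resemble listed ones, but are neither listed nor needed, are in the scene too. Leave any orange or purple look-alike of the pack alone.

How it is judged:
On the way, in this order (a step that is already met when the one before it is completed fails the run):
1. both buttons are fully down together (value of joint each of button_left, button_right above 0.009 m), for 0.1 s.
2. the pack has reached the end stop while both buttons are still held down (all of step 1 and distance between pack and home below 0.01 m), for 0.2 s.
At the end, for the whole second after the job is handed in: the pack rests against the end stop (its origin within 10 mm of home, slower than 20 mm/s) and both buttons are up (within 2 mm) (distance between pack and home below 0.01 m and value of joint each of button_left, button_right below 0.002 m and linear speed of pack below 0.02 m/s); the robot touches nothing.
It fails at once if one button is pressed down alone (one more than 9 mm down, the other less than 2 mm) ((value of joint button_left above 0.009 m and value of joint button_right below 0.002 m) or (value of joint button_right above 0.009 m and value of joint button_left below 0.002 m)).
It fails at once if the robot touches the pack (more than 0.5 N) (contact force between any of the fingers, the arm and pack above 0.5 N).
It fails at once if the pack is lifted off the track (height (world z) of pack above 0.1 m).
It fails at once if a bystander is moved by more than 30 mm (distance of any of spare_pack, tape_roll, parts_tin, screwdriver, wrench, spray_can, oil_bottle from where it was at the start of the episode above 0.03 m).
It also fails if it takes over 40 s, if anything falls off the work surface, if the arm or the gripper's body presses on something with over 40 N, if the wrist force passes 120 N, or if a joint passes its speed limit or range.

## Working session

There is one attempt and no reset: what is moved stays moved. The work goes in short steps, each a Python script; the robot and the scene stay as the last script left them, time stands still between calls to the robot, and variables do not carry over. Pictures are saved under pics/ and viewed, about 8 in all and at most 12, crops included, and the job is handed in when it is done.

```bash
mkdir -p pics; ls
python3 - <<'E'
from workcell import cams,status,robot
import cv2,numpy as np
for n in("side","top"):
    f=cams.grab_frame(n); cv2.imwrite(f"pics/{n}0.png",f["frame"])
    print(n,{k:np.round(f[k],4).tolist() for k in f if k!="frame"})
s=status.sense();print(s["time_s"],s["finger_gap"],s["orientation"],robot.grip_depth)
E
```

```text
pics
side {'vfov': 47.8183, 'cx': 278.9229, 'cy': 210.3401, 'dist': [0.033, 0.0, 0.0, 0.0, 0.0], 'xyz': [0.3373, -0.9602, 0.6851], 'rotation': [[0.9906, -0.0418, 0.1301], [-0.1344, -0.471, 0.8718], [0.0248, -0.8811, -0.4722]]}
top {'vfov': 54.2713, 'cx': 278.3339, 'cy': 207.004, 'dist': [-0.032, 0.0, 0.0, 0.0, 0.0], 'xyz': [0.3282, 0.0938, 1.0965], 'rotation': [[-0.0053, -0.9891, 0.1471], [-1.0, 0.0052, -0.0015], [0.0008, -0.1472, -0.9891]]}
0.1 1.0000835002395314 [[-7.15218493e-04  2.67435515e-01  9.63575495e-01]
 [-1.38960925e-03  9.63574545e-01 -2.67436283e-01]
 [-9.99998779e-01 -1.53026880e-03 -3.17535467e-04]] -0.0187
```

View pics/side0.png

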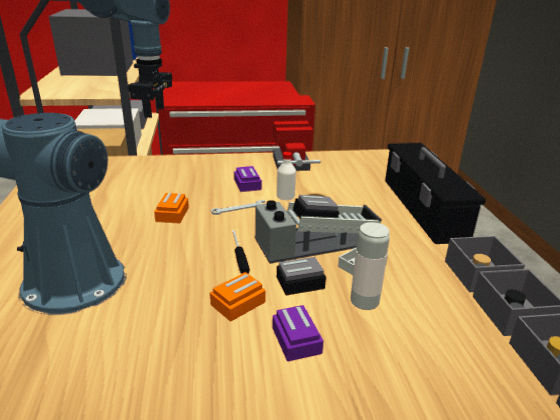

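View pics/top0.png

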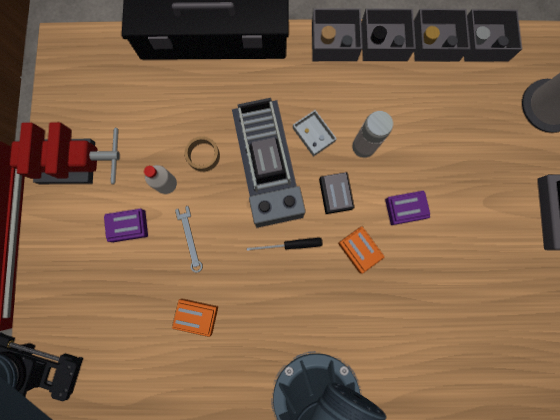

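The buttons are the two black caps on the console in the top view, at (265,206) and (289,201). The pack is on the track at (266,157). Look-alikes are the spare at (337,193), purple at (408,207) and (125,225), and orange at (361,249) and (194,317).

Fully open, the fingertips are about 105 mm apart centre to centre, but the buttons are 62 mm apart. I'll check the documented calls for a way to open them partly, and take a close crop.

View pics/crop0.png

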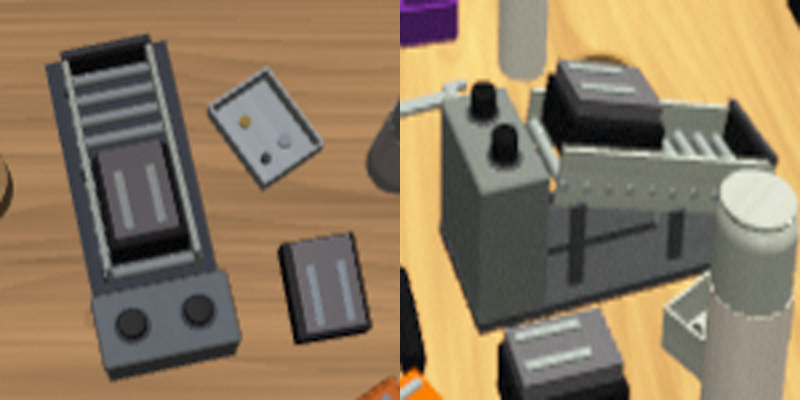

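No partial opening is offered. The caps' outer edges span 88 mm, which equals the jaw opening. If I yaw the jaws about 22° off the button line, the span across the jaws drops to about 83 mm, so both fingertips fit outside the caps. I can then grip both caps at the fingertips and push them down together. First I'll locate the caps and see how the gripper behaves in free air.

```bash
cat > h.py <<'E'
import cv2,numpy as np
from workcell import robot,open_gripper,clamp,planner,status,cams,workorder
def ray(f,uv):
    h,w=f["frame"].shape[:2]; fl=h/2/np.tan(np.radians(f["vfov"])/2)
    K=np.array([[fl,0,f["cx"]],[0,fl,f["cy"]],[0,0,1]])
    p=cv2.undistortPoints(np.array([[uv]],float),K,np.array(f["dist"],float))[0,0]
    return np.array(f["xyz"],float),np.array(f["rotation"])@[p[0],p[1],1]
def onplane(f,uv,z):
    o,d=ray(f,uv); return o+d*(z-o[2])/d[2]
def meet(a,b):
    (o,d),(p,e)=a,b
    s=np.linalg.lstsq(np.c_[d,-e],p-o,rcond=None)[0]
    A,B=o+d*s[0],p+e*s[1]; return (A+B)/2,np.linalg.norm(A-B)
def blobs(img,box,thr):
    x0,y0,x1,y1=box; g=cv2.resize(cv2.cvtColor(img[y0:y1,x0:x1],6),None,fx=4,fy=4,interpolation=2)
    n,l,s,c=cv2.connectedComponentsWithStats((g<thr).astype(np.uint8))
    return [(((c[i]+.5)/4-.5+[x0,y0]).round(2),s[i][4]/16,(s[i][:4]/4).tolist()) for i in range(1,n) if s[i][4]>400]
def st():
    s=status.sense(); print("t %.2f gap %.4f pos %s F %s"%(s["time_s"],s["finger_gap"],np.round(s["tool_pos"],4),np.round(s["wrist_force"],1))); return s
E
python3 - <<'E'
from h import *
t=cams.grab_frame("top"); s=cams.grab_frame("side")
for thr in(40,50,60): print("top",thr,blobs(t["frame"],(250,190,305,220),thr))
for thr in(30,40): print("side",thr,blobs(s["frame"],(258,195,292,225),thr))
st(); clamp(grasp_force=3); st(); open_gripper(); st()
E
```

```text
top 40 [(array([292.18, 217.19]), np.float64(48.5), [27.5, 24.25, 26.0, 5.75])]
top 50 [(array([289.34, 201.37]), np.float64(83.9375), [33.75, 6.0, 11.25, 11.5]), (array([264.43, 206.85]), np.float64(77.5), [8.75, 11.25, 11.5, 11.5]), (array([291.91, 217.14]), np.float64(73.0), [26.5, 23.75, 27.25, 6.25])]
top 60 [(array([288.92, 201.26]), np.float64(114.3125), [33.5, 5.75, 11.75, 12.0]), (array([264.14, 206.54]), np.float64(115.75), [8.5, 11.0, 12.0, 12.25]), (array([291.69, 217.06]), np.float64(87.125), [24.25, 23.5, 29.75, 6.5])]
side 30 [(array([270.8 , 205.13]), np.float64(64.0625), [8.75, 6.25, 9.0, 8.5]), (array([278.77, 215.95]), np.float64(72.6875), [16.5, 16.25, 9.25, 9.75])]
side 40 [(array([270.77, 205.17]), np.float64(70.0), [8.5, 6.25, 9.5, 9.0]), (array([278.73, 215.99]), np.float64(80.375), [16.25, 16.25, 9.75, 10.0])]
t 0.20 gap 1.0013 pos [0.1537 0.5537 0.2148] F [ 0.8  0.4 -0.1]
t 1.50 gap 0.0063 pos [0.1538 0.5541 0.2153] F [ 0.7  0.2 -0.2]
t 2.83 gap 1.0031 pos [0.1538 0.5541 0.2153] F [ 0.3  0.1 -0.3]
```

Run:
```python
from h import *
t=cams.grab_frame("top"); s=cams.grab_frame("side")
L=onplane(t,(264.2,206.6),.12);R=onplane(t,(289.0,201.3),.12)
print(L,R,np.linalg.norm(L-R))
for a,b in(((264.2,206.6),(270.8,205.1)),((289,201.3),(278.75,216))): print(meet(ray(t,a),ray(s,b)))
C=(L+R)/2; a=np.arctan2(*( (L-R)[:2][::-1])); print("C",C,"line dir deg",np.degrees(a))
for yaw in(a+np.radians(22),a-np.radians(22),):
  for k in (0,np.pi):
    y=np.array([np.cos(yaw+k),np.sin(yaw+k),0]); x=np.array([0,0,-1.]); Rm=np.c_[x,y,np.cross(x,y)]
    for z in(.15,.106):
        q=planner.inverse_kinematics([C[0],C[1],z],Rm); print(np.degrees(yaw+k),z,None if q is None else np.round(q,2))
```

```text
[0.47462358 0.12635891 0.12      ] [0.48725065 0.06647588 0.12      ] 0.06119984019231668
(array([0.47664199, 0.12655079, 0.11294098]), np.float64(0.0019009632609582978))
(array([0.48938436, 0.06621956, 0.11298795]), np.float64(0.0019604736046227446))
C [0.48093711 0.09641739 0.12      ] line dir deg 101.90708820051131
123.90708820051131 0.15 [-0.04  0.06  1.88 -0.    1.2  -2.21]
123.90708820051131 0.106 [-0.04  0.13  1.91 -0.    1.11 -2.21]
303.9070882005113 0.15 [-0.04  0.06  1.88 -0.    1.2   0.93]
303.9070882005113 0.106 [-0.04  0.13  1.91 -0.    1.11  0.93]
79.90708820051131 0.15 [-0.04  0.06  1.88 -0.    1.2  -1.44]
79.90708820051131 0.106 [-0.04  0.13  1.91 -0.    1.11 -1.44]
259.9070882005113 0.15 [-0.04  0.06  1.88 -0.    1.2   1.7 ]
259.9070882005113 0.106 [-0.04  0.13  1.91 -0.    1.11  1.7 ]
```

```bash
cat >> h.py <<'E'
C=np.array([.4812,.0964]); A=np.radians(101.9)
def pose(off=22):
    w=A+np.radians(off)+np.pi; x=np.array([0,0,-1.]); y=np.array([np.cos(w),np.sin(w),0]); return np.c_[x,y,np.cross(x,y)]
E
python3 - <<'E'
from h import *
robot.move_pose([*C,.2],pose()); robot.movel([*C,.13],rate=.1); st()
s=cams.grab_frame("side")["frame"]; t=cams.grab_frame("top")["frame"]
cv2.imwrite("pics/c1.png",cv2.hconcat([cv2.resize(s[130:250,230:350],(400,400),interpolation=2),cv2.resize(t[130:250,220:340],(400,400),interpolation=2)]))
E
```

```text
t 5.80 gap 1.0052 pos [0.4817 0.0965 0.1305] F [ 0.4 -0.3 -0.2]
```

View pics/c1.png

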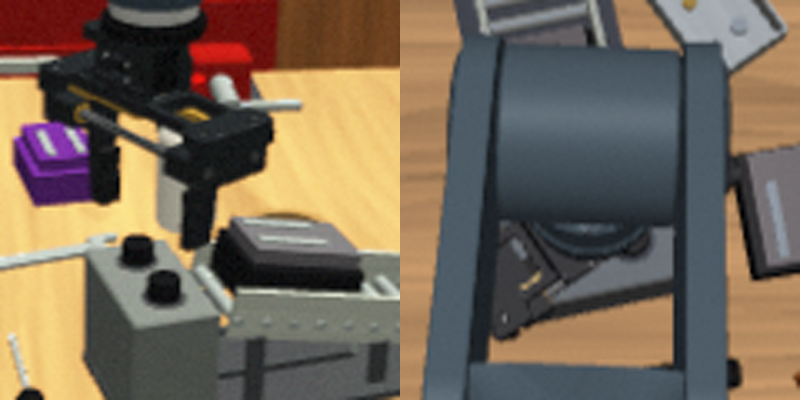

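Run:
```python
from h import *
s=cams.grab_frame("side"); S=st(); O=np.array(S["orientation"]); P=np.array(S["tool_pos"]); print(O.round(3))
def proj(f,p):
    h=420; fl=h/2/np.tan(np.radians(f["vfov"])/2); K=np.array([[fl,0,f["cx"]],[0,fl,f["cy"]],[0,0,1]])
    Rw=np.array(f["rotation"]).T; return cv2.projectPoints(np.array([p],float),cv2.Rodrigues(Rw)[0],-Rw@np.array(f["xyz"]),K,np.array(f["dist"],float))[0].ravel().round(1)
img=cv2.resize(s["frame"][150:250,230:350],(720,600),interpolation=2)
for n,d in(("tcp",0),("+",.0527),("-",-.0527)):
    for dz in(0,.03):
        p=P+O[:,1]*d+[0,0,dz]; u=proj(s,p); print(n,dz,p.round(3),u); cv2.circle(img,tuple(int(v) for v in (u-[230,150])*6),4,(0,255,0) if dz==0 else (255,0,255),-1)
for b in((.4746,.1264,.123),(.4873,.0665,.123)): 
    u=proj(s,b); print("btn",u); cv2.circle(img,tuple(int(v) for v in (u-[230,150])*6),4,(0,0,255),-1)
cv2.imwrite("pics/c2.png",img)
```

```text
t 5.95 gap 0.9991 pos [0.4819 0.0964 0.1309] F [-1.  -0.1 -0.1]
[[ 0.002  0.558 -0.83 ]
 [-0.    -0.83  -0.558]
 [-1.     0.001 -0.001]]
tcp 0 [0.482 0.096 0.131] [274.  204.3]
tcp 0.03 [0.482 0.096 0.161] [274.2 193.7]
+ 0 [0.511 0.053 0.131] [288.1 212. ]
+ 0.03 [0.511 0.053 0.161] [288.5 201.1]
- 0 [0.452 0.14  0.131] [260.7 197.1]
- 0.03 [0.452 0.14  0.161] [260.8 186.7]
btn [269.7 201.8]
btn [277.6 212.5]
```

View pics/c2.png

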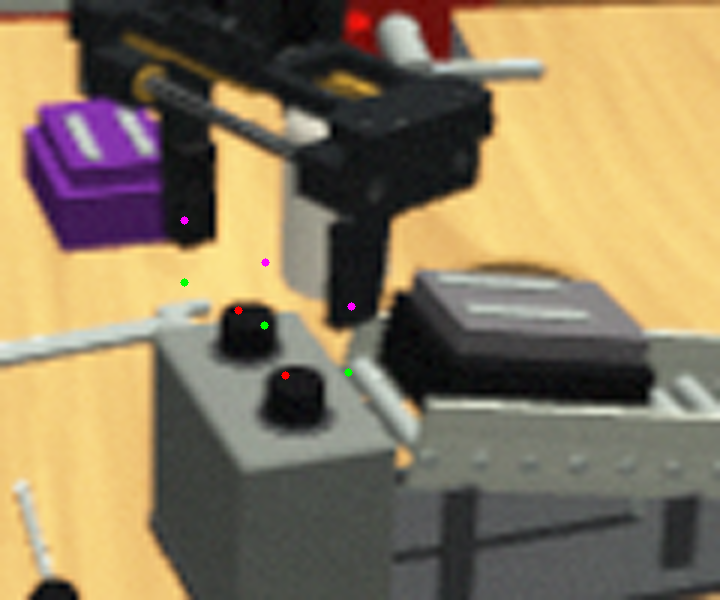

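The fingertips sit about 20 mm above where the TCP projects when open. I'll find their true height by touching the console gently.

```bash
sed -i 's/C=np.array(.*/C=np.array([.4822,.0964]); A=np.radians(101.9)/' h.py
python3 - <<'E'
from h import *
print(robot.movel([*C,.078],rate=.03,threshold=3)); s=st(); print(np.round(s["ft_torque"],2))
s=cams.grab_frame("side")["frame"]
cv2.imwrite("pics/c3.png",cv2.resize(s[150:250,230:350],(720,600),interpolation=2))
E
```

```text
True
t 7.38 gap 0.9976 pos [0.4821 0.0964 0.082 ] F [-1.5  0.1  4.6]
[-0.13  0.19 -0.01]
```

View pics/c3.png

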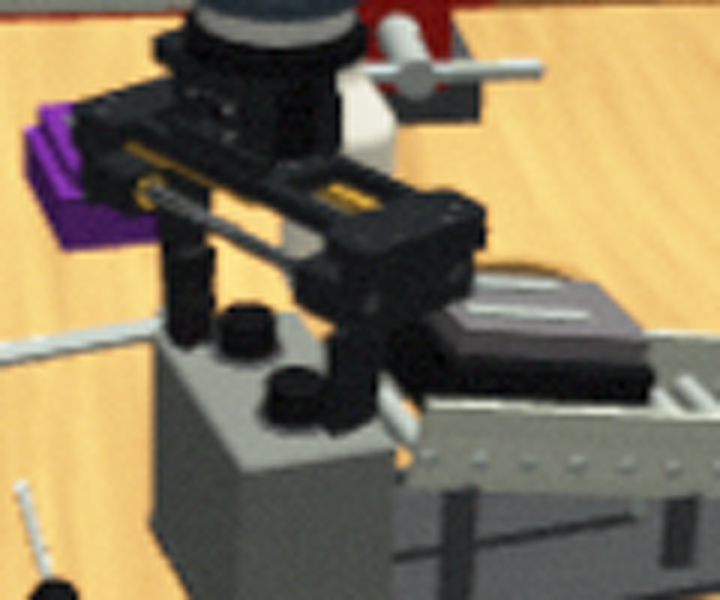

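Both tips touch the console just outside the caps at TCP z = 0.082. I'll raise 12 mm, grip the cap rims, and press part way, checking the force against the springs.

Run:
```python
from h import *
robot.movel([*C,.094],rate=.03); st(); clamp(grasp_force=30); s=st(); print(np.round(s["ft_torque"],2))
g=s["finger_gap"]; p=np.array(s["tool_pos"])
if g>.85:
    robot.movel([p[0],p[1],.089],rate=.02,threshold=15); s=st(); print(np.round(s["ft_torque"],2))
s=cams.grab_frame("side")["frame"]
cv2.imwrite("pics/c4.png",cv2.resize(s[150:250,230:350],(720,600),interpolation=2))
```

```text
t 8.01 gap 0.9981 pos [0.4822 0.0964 0.094 ] F [-0.5  0.   0.1]
t 8.34 gap 0.8896 pos [0.4823 0.0961 0.0939] F [ 2.  -1.7 -2.2]
[-0.3  -0.13  0.44]
t 8.74 gap 0.8926 pos [0.4824 0.0961 0.0891] F [-1.  -0.9  3.1]
[-0.27  0.19  0.45]
```

View pics/c4.png

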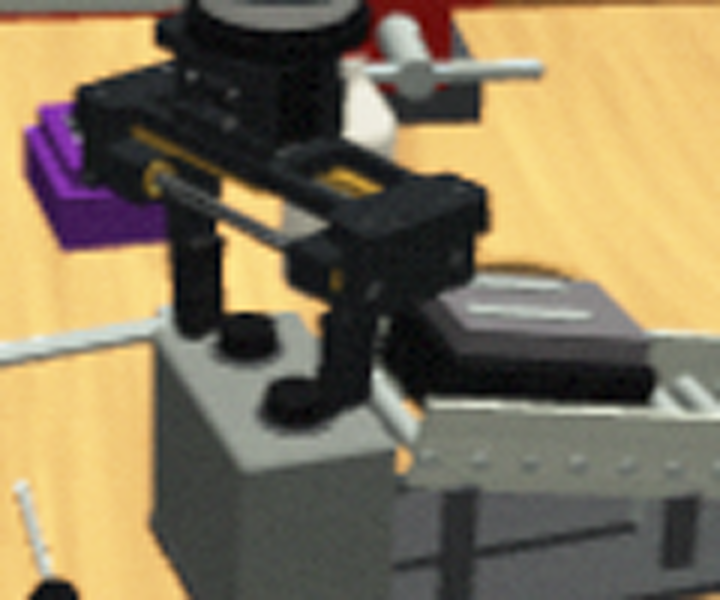

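Both caps moved down about 5 mm together, and the force change of 5.3 N matches two springs. Pressing the rest of the way.

Run:
```python
from h import *
s=st();p=np.array(s["tool_pos"])
for z in(.0865,.0845,.083):
    hit=robot.movel([p[0],p[1],z],rate=.02,threshold=12); print(hit,end=" "); s=st()
    if hit: break
robot.dwell(1.0); st()
s=cams.grab_frame("side")["frame"]
cv2.imwrite("pics/c5.png",cv2.resize(s[160:260,260:400],(770,550),interpolation=2))
```

```text
t 8.79 gap 0.8984 pos [0.4824 0.0961 0.0891] F [-0.9 -1.2  2.2]
False t 9.07 gap 0.8893 pos [0.4824 0.0961 0.0865] F [-0.8 -1.2  3.8]
False t 9.32 gap 0.8908 pos [0.4825 0.0961 0.0846] F [-2.  -1.5  5.3]
False t 9.57 gap 0.8960 pos [0.4825 0.0961 0.0832] F [-0.9 -2.2  7.3]
t 10.57 gap 0.8918 pos [0.4824 0.0962 0.0833] F [-1.5 -2.   6.3]
```

View pics/c5.png

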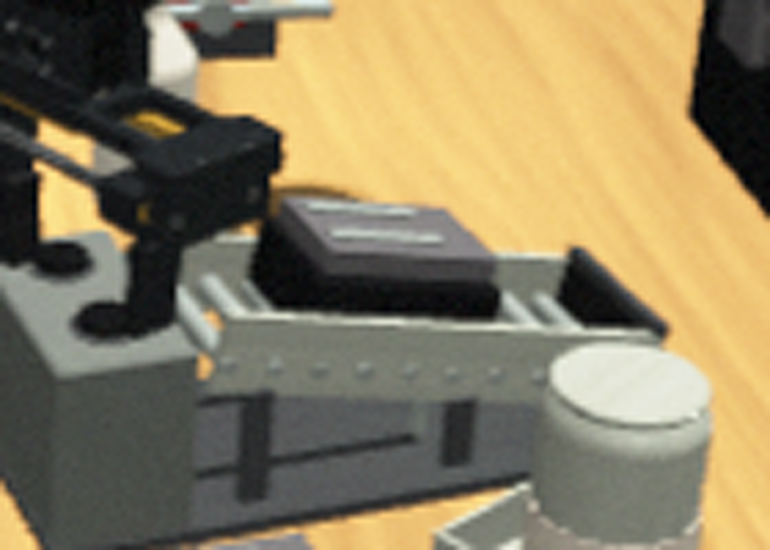

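Both buttons are down and the pack is rolling: it has left its start and is about mid-track. I'll hold and track the motion by image differences.

Run:
```python
from h import *
a=cams.grab_frame("side")["frame"].astype(int)
for i in range(7):
    robot.dwell(.95); b=cams.grab_frame("side")["frame"].astype(int)
    d=np.abs(b-a)[180:240,295:345]; print(i,d.mean().round(2),(d.max(2)>40).sum()); a=b
st(); cv2.imwrite("pics/c6.png",cv2.resize(a[160:260,260:400].astype(np.uint8),(770,550),interpolation=2))
```

```text
0 9.8 270
1 9.45 261
2 9.52 247
3 8.69 205
4 2.17 0
5 2.12 0
6 2.12 0
t 17.67 gap 0.8914 pos [0.4824 0.0962 0.0833] F [-1.9 -2.6  6. ]
```

View pics/c6.png

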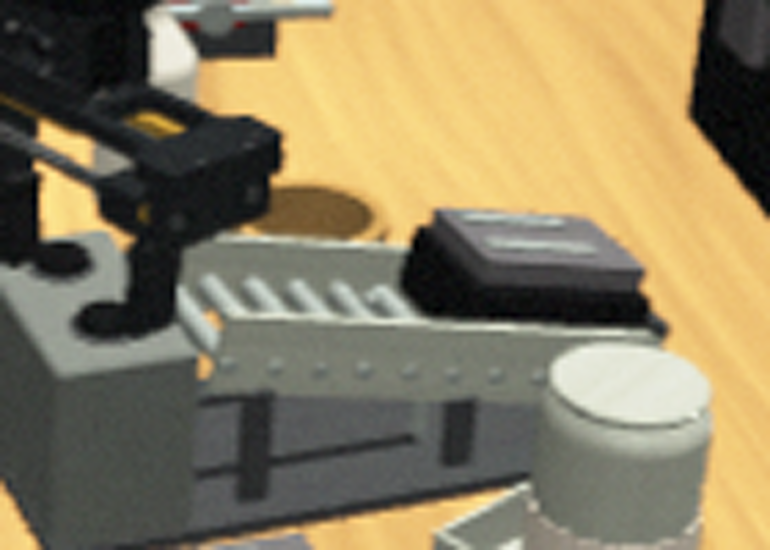

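The pack has stopped against the stop plate and been still for more than 2 s, with both caps still down. Releasing.

Run:
```python
from h import *
p=np.array(status.sense()["tool_pos"])
robot.movel([p[0],p[1],.0942],rate=.04); open_gripper(); st()
robot.movel([*C,.0942],rate=.02); robot.movel([*C,.22],rate=.08); st()
robot.move_pose([.30,.25,.28],pose()); robot.dwell(.5); st()
s=cams.grab_frame("side"); t=cams.grab_frame("top")
print(blobs(t["frame"],(250,190,305,220),60)[:2],blobs(s["frame"],(258,195,292,225),30))
cv2.imwrite("pics/c7.png",cv2.hconcat([cv2.resize(s["frame"][150:270,230:390],(400,300),interpolation=2),cv2.resize(t["frame"][85:235,165:365],(400,300),interpolation=2)]))
```

```text
t 18.45 gap 0.9963 pos [0.4823 0.0963 0.0942] F [1.  0.  0.5]
t 20.43 gap 1.0000 pos [0.4819 0.0964 0.2194] F [0.2 0.6 0. ]
t 21.89 gap 1.0019 pos [0.3002 0.2498 0.2799] F [-0.5  0.5  0.9]
[(array([288.91, 201.24]), np.float64(108.625), [33.5, 6.0, 11.75, 11.75]), (array([264.13, 206.49]), np.float64(110.125), [8.5, 11.0, 12.0, 12.0])] [(array([270.79, 205.08]), np.float64(63.4375), [8.75, 6.25, 9.0, 8.5]), (array([278.75, 215.95]), np.float64(73.9375), [16.5, 16.5, 9.25, 9.75])]
```

View pics/c7.png

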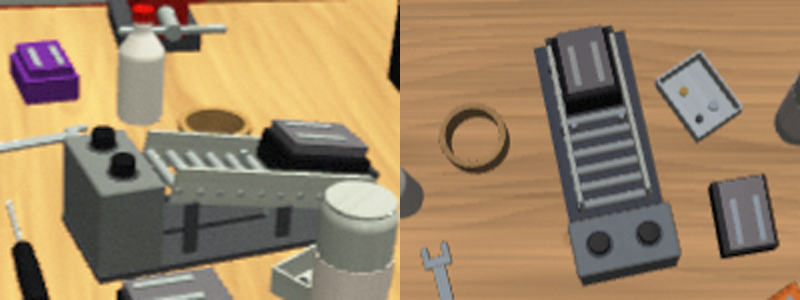

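The caps are back at their starting pixels in both views, the pack is against the stop, and the arm is clear.

```bash
python3 -c "
from h import *
workorder.job_done()"
```

```text
the job is handed in; nothing more can be done
```

The pack rolled by itself to the end stop with both buttons held down, then both buttons sprang up. The job was handed in at about 22 s of the 40 s allowed; no verdict is reported.

**How the buttons were pressed:** this was not a plain push on top of each cap. The gripper can only be fully open or closing, and fully open its fingertips are too far apart for the 62 mm button spacing. I turned the jaws 22° off the button line, put one fingertip on the outer rim of each cap, gripped with 30 N and pushed both down together by friction.

**Checks while pressing:**
- **Force:** the force change was 5.3 N part way and about 8.5–9.5 N fully down. That fits both springs working together.
- **Hold:** the pack stopped about 5 s after both buttons were down and was still for more than 2 s before I let go.

**Checks after release:**
- **Buttons:** both caps are back within 0.1 px of their starting positions in both camera views.
- **Pack:** it looks to rest against the stop plate in both views; I did not measure its distance to home.
- **Bystanders:** those in the last pictures looked undisturbed; I did not measure their positions.

**What disagreed:**
- **Fingertip height:** with the gripper open, the tips sit about 23 mm above the reported tool point. I found the true height by touching the console lightly, at about 4.6 N.
- **Camera views:** the two views differed by about 2 mm on the cap positions, within their calibration. Their crossing put the caps at 113 mm, below the 120 mm height I used.

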